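# Unlatch the returns pen and hook its gate back

### The arm

A 7-joint arm with a two-finger parallel gripper is mounted at the origin on the work surface. World frame = base frame: x ahead of the robot, y to its left, z up, the work surface at z = 0. Lengths are in m, angles in rad, forces in N, time in s.
With the tool pointing down it reaches from about 0.35 to 0.9 m from the base axis. Payload 19.9 kg.
Tool frame: the origin (TCP) lies midway between the tips of the shut fingers; the grasp point (between the pads) lies 19 mm behind it; z points along the fingers, y is the line along which they close (so a half turn about z gives the same grasp; the last joint's range is limited). The gripper opens to 85 mm and grips with 20 to 120 N. Pads are 22 mm wide; open, the fingers measure 114 mm over their backs; the gripper's body (76 mm by 85 mm) begins 54 mm behind the grasp point. The pads swing forward as they close: fully open they stand 13 mm farther back than shut.
Start: joints at [1.226, 0.417, -0.01, 1.614, 0.005, 1.111, -0.053], TCP at [0.186, -0.597, 0.205] pointing down, gripper open.
Joint ranges: [-2.81, 2.81], [-0.39, 2.02], [-1.27, 1.25], [0.06, 2.57], [-1.19, 4.33], [0.19, 2], [-2.82, 2.82]. Speed limits (rad/s): [1.89, 1.89, 2.39, 2.39, 3.01, 3.01, 3.01].

### API

Orientations are given as a unit quaternion [w, x, y, z].
In Python, from plant import status, read_camera, get_calibration, finish_job gives the robot as it stands.
- The arm moves only by the shell command python3 -m creep 'ROWS' [FORCE]. ROWS is JSON, a list of rows, each an object of numbers: "wx", "wy", "wz": the turn, a rotation vector about the tool's x, y, z in degrees; "tx", "ty", "tz": the shift along the tool's x, y, z in mm; "hand": the finger opening in mm, from 0 to 85.4. In form: [{"wx": .., "wy": .., "wz": .., "tx": .., "ty": .., "tz": .., "hand": ..}, ...]. A call has 1 to 12 rows; each row shifts and turns the commanded pose from where the row before left it, along the tool's axes as they then stand; what a row does not reach is not made up. A row lasts 1/12 s, in which the tool goes at most 41.7 mm and 7.16 degrees, less where a joint would pass 70% of its speed; a pose out of reach is approached as far as the arm can. A call with a gripper value outside its range is refused whole. The fingers move at their own pace and stop on an object; FORCE is the grip in N (left out, the last holds). Time passes only in rows, so rows that do not move let the fingers close. It gives the time, the measured TCP pose, the force, the opening and the grip force at its end, in the units of the state.
- status.get_obs(): the state, without advancing time (a new reading comes with each control period).
- read_camera(name): name is "scene" or "side" or "wrist"; returns the picture (400x640x3 uint8, blue, green, red); there is no depth.
- get_calibration(name): a dict with "K" (3x3 intrinsics, pixels), "rvec" (rotation vector, rad) and "tvec" (3), from world to camera coordinates, as OpenCV has them. Camera axes: x right, y down, z forward; pixel columns grow to the right and rows downward; lengths in m; the calibration is good to about 2 mm. The wrist camera is an equidistant fisheye: a pixel r from the principal point sees the ray r / f radians off the axis. A picture is of the moment at which its call begins: read the wrist's pose just before it. get_calibration takes no time and is no camera call; for the wrist camera it gives the pose at the moment of the call.
- finish_job(): hands the job in; it is judged then, once.
The state is a dict: "clock": time; "joint_positions": joint angles; "joint_velocities": joint speeds; "effort": joint torques, N m; "eef_pos": TCP position; "tool_rot": TCP orientation; "wrist_force": force on the tool from outside, world axes, zero at the start; "ft_torque": the same for the moment, N m; "grip_width": opening from 0.0 (shut) to 1.0 (fully open); "gripper_force": force on a finger pad.
Only numpy, scipy, OpenCV 4.12 (cv2) and the standard library are available. Lean on these libraries where they do the work, as an engineer would, in place of code of your own. Each camera call takes 0.05 s, during which the arm holds its last target. There are 200 camera calls.

### The job

Open the wire returns pen on the counter for loading: by its red knob, lift the steel latch bar out of the yellow catch, swing the gate open towards the arm until the orange tip of the bar meets the tall rubber-faced stop of the yellow hold-back keeper, and let the bar drop fully down into the keeper's slot so that the gate is hooked open. Do it gently, without ramming the bar against the catch or the keeper, and leave the cases in the pen and the things on the counter where they are.

Things in the scene. Friction and masses are not known exactly. Their poses are not given: they have to be found in the camera images.
- pen: Open-topped wire returns pen, fixed on the counter, 225 deep (x) by 285 wide (y), walls 115 high, posts 140 high. Origin: foot of the gate's vertical hinge line, at counter level. z up; +y runs along the shut gate from the hinge to the latch post; +x points into the pen.
- gate (a joint): Angle of the pen's gate about the vertical hinge line, rad: 0 shut (along the pen's +y), growing as it swings out to the pen's -x side (counter-clockwise from above), stop at 1.4. Panel 14 thick, from 10 to 190 mm from the hinge line, 18 to 130 above the counter. Light friction (about 0.1 N m): it stays where it is left.
- latch_bar (a joint): Lift angle of the steel latch bar, rad: 0 fully down (resting on its own stop on the gate), up to 0.25 (end of its guide loop). It falls by its own weight (0.25 to 0.4 kg); 2 to 3 N at the knob holds it up. It moves only up and down on the gate, so swinging the knob swings the gate.
- pivot (a point): Pivot of the latch bar (dark disc), on the gate 50 mm from the hinge line, 115 above the counter, 18 out from the gate's mid-plane. The bar, 10 thick and 20 high, lies from here along the gate's outer face to the orange tip.
- knob (a point): Centre of the red ball knob, 28 mm across, on a 10 mm stem on the bar: 135 mm from the pivot along the bar and 55 above it, turning about the pivot as the bar lifts. Bar down: 170 above the counter, 185 from the hinge line, 18 out from the gate's mid-plane. Free to be pinched from above.
- nose: Orange tip of the latch bar, which sits in the catch and later the keeper: 10 (x, across the gate) by 30 (y, along the bar) by 20 high. Origin at its centre, 180 mm from the pivot, 230 from the hinge line; 115 above the counter when down. Opening moves it to its -x.
- catch: Yellow catch on the latch post that holds the shut gate. Axes and origin are those of the pen. Its 12 mm thick lip stands in front (-x) of the bar's tip from 88 to 125 mm above the counter: the tip must rise 20 mm (bar at 0.11 rad) to pass over it.
- stay: Fixed hold-back post on the counter, on the open side of the gate, carrying the yellow keeper. Its origin lies on the pen's hinge line at counter level, its +y points to the keeper 230 mm away; its yaw minus the pen's is the gate angle at which the bar's tip is in the keeper's slot if the keeper stands in the middle of its adjustment.
- keeper_mid (a point): Where the tip's centre lies in the keeper's slot, bar down, if the keeper is mid-way: x -18, y 230, z 115 of the stay. The keeper is clamped up to 18 mm either side of this along the arc of the tip (0.078 rad of gate angle); its true place is not measured: feel for it. It does not shift under gentle forces. Keeper 30 wide (y 215 to 245).
- keeper_lip (a point): Top of the keeper's lip (keeper mid-way), 125 above the counter: flat, 34 thick along the stay's x; the opening tip comes from +x and must be lifted 20 mm (bar 0.11 rad) to pass over it. Beyond it lie the slot, 14 wide for the 10 mm tip, its bottom 15 below the down tip, and the stop.
- keeper_stop (a point): Top of the keeper's tall stop (keeper mid-way), 164 above the counter, on the slot's -x side, which the bar cannot be lifted over; its slot side has a rubber face that gives a little (under 0.1 mm per N).
- case_grey: Grey hard case standing in the pen, 100 by 125 by 85 high, origin under its centre. Leave alone.
- case_yellow: Small yellow case standing in the pen, 80 by 65 by 55 high, origin under its centre. Leave alone.
- mug: Blue mug on the counter, 80 across, 90 high, origin under its centre. Leave alone.
- tape_roll: Roll of clear tape lying flat, 90 across, 25 high, origin under its centre. Leave alone.
- torch: Black torch standing on its lens, 44 across, 120 high, origin under its centre. Leave alone.
- stamp: Dark wooden hand stamp, 44 across, 82 high, origin under its centre. Leave alone.
- padlock: Brass padlock lying flat, about 75 by 50 by 20, origin under the middle of its case. Leave alone.
There are look-alikes about, which are no part of the job. Leave any pink or turquoise look-alike of the stay alone.

How it is judged:
By the outcome, as a careful person would: the job done as asked, in the order asked, and still so for the second after the job is handed in, with the robot touching nothing.
It also fails if it takes over 58 s, if anything falls off the work surface, if the arm or the gripper's body presses on something with over 40 N, if the wrist force passes 120 N, or if a joint passes its speed limit or range.

## Working session

There is one attempt and no reset: what is moved stays moved. The work goes in short steps, Python scripts to look and compute and a shell command to move; the robot and the scene stay as the last step left them, time stands still between calls to the robot, and variables do not carry over. Pictures are saved under pics/ and viewed, at most 10 in all, crops included, and the job is handed in when it is done.

```bash
mkdir -p pics; ls
python3 - <<'E'
from plant import status, read_camera, get_calibration
import cv2,numpy as np
o=status.get_obs();print({k:np.round(v,3).tolist() for k,v in o.items()})
for n in("scene","side","wrist"):
    im=read_camera(n);cv2.imwrite(f"pics/{n}0.png",im);c=get_calibration(n);print(n,{k:np.round(v,3).tolist() for k,v in c.items()})
a=cv2.imread("pics/scene0.png");b=cv2.imread("pics/side0.png")
E
```

```text
pics
{'clock': 0.0, 'joint_positions': [1.227, 0.418, -0.01, 1.614, 0.005, 1.111, -0.053], 'joint_velocities': [0.001, 0.001, -0.002, -0.0, 0.001, -0.002, -0.001], 'effort': [0.0, -86.445, 0.679, -43.49, 0.019, 0.007, 0.0], 'eef_pos': [0.186, -0.596, 0.204], 'tool_rot': [-0.001, 0.989, 0.151, -0.0], 'wrist_force': [0.321, -0.658, 0.149], 'ft_torque': [-0.027, 0.015, -0.015], 'gripper_force': 0.0, 'grip_width': 1.002}
scene {'K': [[444.959, 0.0, 317.549], [0.0, 444.959, 195.339], [0.0, 0.0, 1.0]], 'rvec': [2.019, 1.361, -0.552], 'tvec': [-0.265, -0.316, 1.789]}
side {'K': [[406.301, 0.0, 314.324], [0.0, 406.301, 195.234], [0.0, 0.0, 1.0]], 'rvec': [2.317, -0.292, 0.113], 'tvec': [-0.603, 0.216, 1.354]}
wrist {'K': [[309.707, 0.0, 315.969], [0.0, 309.707, 198.369], [0.0, 0.0, 1.0]], 'rvec': [-2.314, 1.702, 0.276], 'tvec': [-0.625, -0.04, 0.38]}
```

View pics/scene0.png

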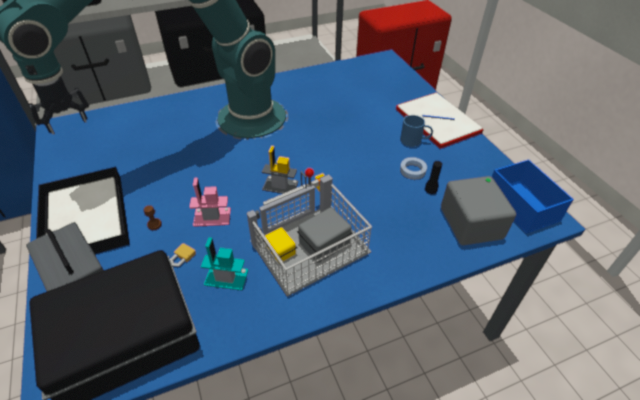

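View pics/side0.png

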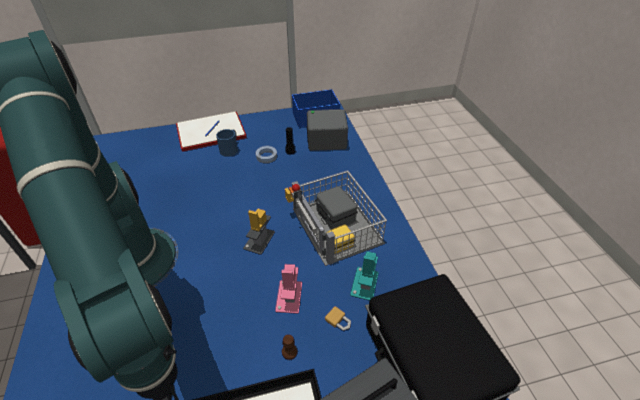

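The scene view shows the pen at about (310,240), its red knob at (309,173), the yellow keeper on a grey post at (280,168), and the pink (208,203) and turquoise (222,262) look-alikes. In the side view the knob is at (296,188) and the yellow keeper at (258,225). The yellow one fits the description: it is yellow and stands on the gate's open side. I'll enlarge both views to confirm this.

```bash
cat > h.py <<'E'
from plant import status, read_camera, get_calibration
import cv2,numpy as np
from scipy.spatial.transform import Rotation as R
def cam(n):
    c=get_calibration(n);Rm=cv2.Rodrigues(np.array(c["rvec"],float))[0];t=np.array(c["tvec"],float).ravel();return np.array(c["K"]),Rm,t
def ray(n,uv,C=None):
    K,Rm,t=C or cam(n);x=(uv[0]-K[0,2])/K[0,0];y=(uv[1]-K[1,2])/K[1,1]
    if n=="wrist":
        r=np.hypot(x,y);s=np.sin(r)/max(r,1e-9);d=np.array([x*s,y*s,np.cos(r)])
    else:d=np.array([x,y,1.])
    return -Rm.T@t,Rm.T@d
def plane(n,uv,z,C=None):
    o,d=ray(n,uv,C);return o+d*(z-o[2])/d[2]
def tri(n1,u1,n2,u2,C1=None,C2=None):
    o1,d1=ray(n1,u1,C1);o2,d2=ray(n2,u2,C2);s=np.linalg.lstsq(np.c_[d1,-d2],o2-o1,rcond=None)[0]
    a=o1+d1*s[0];b=o2+d2*s[1];return (a+b)/2,np.linalg.norm(a-b)
def proj(n,P,C=None):
    K,Rm,t=C or cam(n);q=Rm@np.array(P)+t
    if n=="wrist":
        r=np.hypot(q[0],q[1]);th=np.arctan2(r,q[2]);return K[0,2]+K[0,0]*th*q[0]/r,K[1,2]+K[0,0]*th*q[1]/r
    return K[0,2]+K[0,0]*q[0]/q[2],K[1,2]+K[0,0]*q[1]/q[2]
def blobs(im,lo,hi,amin=15):
    h=cv2.cvtColor(im,cv2.COLOR_BGR2HSV);m=cv2.inRange(h,lo,hi);n,l,s,c=cv2.connectedComponentsWithStats(m)
    return [(np.round(c[i],1).tolist(),s[i].tolist()) for i in range(1,n) if s[i,4]>=amin],m
E
python3 - <<'E'
from h import *
a=cv2.imread("pics/scene0.png");b=cv2.imread("pics/side0.png")
ca=cv2.resize(a[135:265,240:380],None,fx=4,fy=4,interpolation=cv2.INTER_CUBIC)[:,:]
cb=cv2.resize(b[165:275,235:395],None,fx=4,fy=4,interpolation=cv2.INTER_CUBIC)
cv2.imwrite("pics/c1.png",ca);cv2.imwrite("pics/c2.png",cb)
for n,i in(("scene",a),("side",b)):
    print(n,"red",[x for x in blobs(i,(0,150,90),(6,255,255))[0] if 240<x[0][0]<400],"\n yel",[x for x in blobs(i,(18,140,90),(32,255,255),8)[0]],"\n or",blobs(i,(8,170,110),(16,255,255),4)[0])
E
```

```text
scene red [([309.1, 172.5], [306, 170, 7, 7, 31])] 
 yel [([279.2, 163.9], [269, 147, 20, 27, 259]), ([319.1, 176.1], [316, 174, 8, 5, 24]), ([318.2, 187.1], [317, 186, 3, 4, 9]), ([281.1, 242.6], [265, 227, 31, 34, 575]), ([184.9, 252.1], [175, 245, 20, 16, 180])] 
 or []
side red [([295.3, 186.9], [292, 184, 8, 7, 35])] 
 yel [([288.4, 195.0], [285, 188, 9, 14, 60]), ([255.9, 218.6], [249, 209, 16, 22, 212]), ([340.4, 229.9], [331, 225, 19, 11, 127]), ([342.6, 238.4], [337, 235, 12, 8, 50]), ([351.2, 235.7], [350, 234, 4, 5, 15]), ([345.2, 242.0], [343, 241, 5, 3, 8]), ([338.8, 244.7], [337, 244, 5, 3, 9]), ([334.3, 316.0], [326, 307, 18, 19, 191])] 
 or [([290.5, 189.5], [289, 188, 4, 4, 12])]
```

View pics/c1.png

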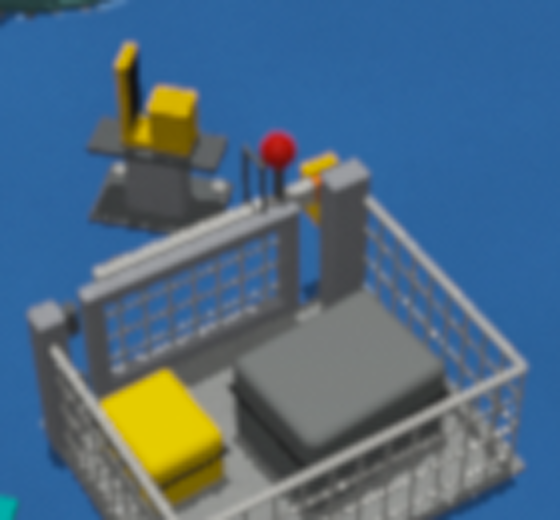

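View pics/c2.png

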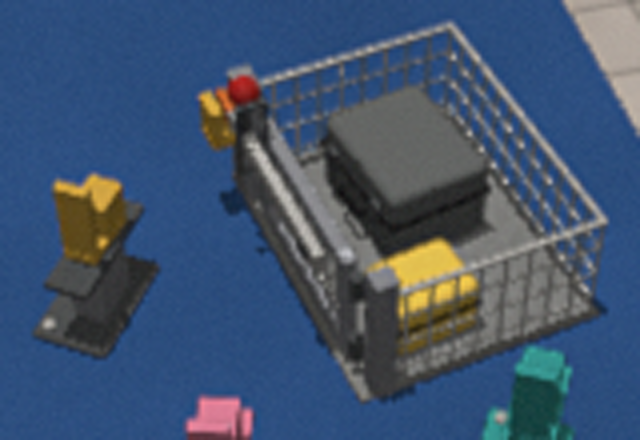

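Run:
```python
from h import *
S=lambda u,v:(240+u/4-.4,135+v/4-.4);D=lambda u,v:(235+u/4-.4,165+v/4-.4)
k,e=tri("scene",(309.1,172.5),"side",(295.3,186.9));print("knob tri",k.round(3),e.round(4),plane("scene",(309.1,172.5),.17).round(3),plane("side",(295.3,186.9),.17).round(3))
P={"hpost":(S(47,313),D(378,280),.14),"lpost":(S(347,175),D(241,75),.14),"backL(far)":(S(522,365),D(452,27),.115),"stoptop":(S(127,45),D(70,185),.164),"liptop":(S(173,95),D(107,188),.125),"yellowcorner":(None,D(603,220),.115)}
for n,(s,d,z) in P.items():
    b=plane("side",d,z)
    if s: a=plane("scene",s,z);t,e=tri("scene",s,"side",d);print(n,"scene",a.round(3),"side",b.round(3),"tri",t.round(3),e.round(4))
    else: print(n,b.round(3))
```

```text
knob tri [0.567 0.028 0.171] 0.0048 [0.569 0.026 0.17 ] [0.566 0.032 0.17 ]
hpost scene [ 0.633 -0.171  0.14 ] side [ 0.626 -0.173  0.14 ] tri [ 0.628 -0.17   0.135] 0.0011
lpost scene [0.581 0.076 0.14 ] side [0.574 0.083 0.14 ] tri [0.576 0.08  0.138] 0.0067
backL(far) scene [0.779 0.125 0.115] side [0.781 0.125 0.115] tri [0.781 0.124 0.117] 0.0003
stoptop scene [ 0.403 -0.036  0.164] side [ 0.411 -0.036  0.164] tri [ 0.411 -0.04   0.169] 0.0033
liptop scene [ 0.429 -0.01   0.125] side [ 0.441 -0.009  0.125] tri [ 0.44  -0.014  0.133] 0.004
yellowcorner [ 0.827 -0.137  0.115]
```

```bash
python3 -m creep '[{"tz":-40},{"tz":-40},{"tx":25,"ty":-22,"tz":-20},{"tx":25,"ty":-22,"tz":-20},{"tx":25,"ty":-22},{"tx":25,"ty":-22},{"tx":25,"ty":-22},{"tx":25,"ty":-22},{"tx":25,"ty":-22},{"tx":25,"ty":-22},{"tx":25,"ty":-22},{"tx":25,"ty":-22}]' 30; python3 -m creep '[{"tx":25,"ty":-22},{"tx":25,"ty":-22},{"tx":25,"ty":-22},{"tx":25,"ty":-22},{"tx":25,"ty":-22},{"tx":25,"ty":-22},{"tx":25,"ty":-22},{"tx":25,"ty":-22},{"tx":25,"ty":-22},{"tx":25,"ty":-22},{"tx":25,"ty":-22},{"tx":15,"ty":-12}]'; python3 -m creep '[{"wz":-7},{"wz":-7},{"wz":-7},{"wz":-7},{"wz":-7},{"wz":-7},{"wz":-7},{"wz":-7},{"wz":-7},{"wz":-7},{"wz":-7},{"wz":-7}]'
python3 - <<'E'
from h import *
C=cam("wrist");o=status.get_obs();im=read_camera("wrist");cv2.imwrite("pics/w1.png",im)
print(o["clock"],o["eef_pos"],o["tool_rot"],o["joint_positions"],o["wrist_force"])
for n,P in(("knob",(.567,.029,.17)),("hinge",(.621,-.149,.14)),("stop",(.407,-.037,.164))):print(n,np.round(proj("wrist",P,C),1))
print(blobs(im,(0,150,90),(6,255,255))[0],blobs(im,(8,170,110),(16,255,255))[0],blobs(im,(18,140,90),(32,255,255))[0])
E
```

```text
0.15 [ 0.18628865 -0.5963132   0.20432205] [-4.36164864e-04  9.88559484e-01  1.50830851e-01 -9.96265096e-05] [ 1.22651657  0.41783633 -0.01033135  1.6139934   0.00470104  1.1106817
 -0.05299622] [0.32501795 0.59742119 0.05735255]
knob [  -5.3 -139.3]
hinge [  92.1 -189.5]
stop [-30.3 -57.9]
[([633.5, 288.3], [624, 269, 16, 38, 215]), ([624.1, 300.0], [621, 297, 7, 7, 20]), ([619.3, 312.2], [614, 305, 11, 14, 40]), ([628.0, 333.6], [617, 316, 23, 38, 222]), ([619.0, 327.8], [614, 322, 10, 13, 40]), ([612.5, 331.6], [610, 326, 6, 12, 19]), ([597.5, 342.8], [593, 338, 10, 10, 27]), ([613.4, 342.3], [609, 339, 10, 8, 22]), ([614.7, 349.4], [613, 347, 5, 7, 15])] [] []invalid input
invalid input
invalid input
```

View pics/w1.png

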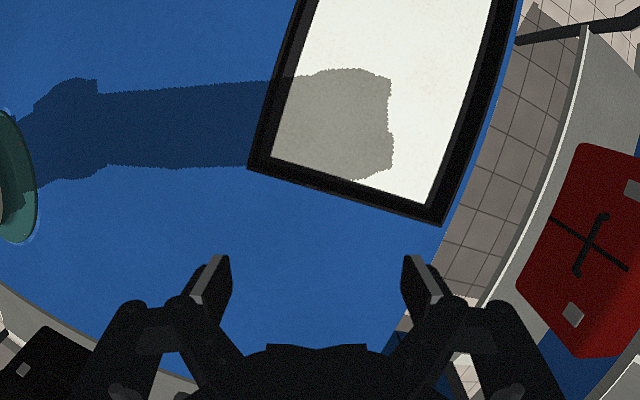

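The picture shows only the document tray and the open fingers. The arm did not move because each row needs all seven keys.

```bash
python3 -m creep '[{"wx":0,"wy":0,"wz":0,"tx":0,"ty":0,"tz":-40,"hand":85},{"wx":0,"wy":0,"wz":0,"tx":0,"ty":0,"tz":-40,"hand":85},{"wx":0,"wy":0,"wz":0,"tx":25,"ty":-22,"tz":-20,"hand":85},{"wx":0,"wy":0,"wz":0,"tx":25,"ty":-22,"tz":-20,"hand":85},{"wx":0,"wy":0,"wz":0,"tx":25,"ty":-22,"tz":0,"hand":85},{"wx":0,"wy":0,"wz":0,"tx":25,"ty":-22,"tz":0,"hand":85},{"wx":0,"wy":0,"wz":0,"tx":25,"ty":-22,"tz":0,"hand":85},{"wx":0,"wy":0,"wz":0,"tx":25,"ty":-22,"tz":0,"hand":85},{"wx":0,"wy":0,"wz":0,"tx":25,"ty":-22,"tz":0,"hand":85},{"wx":0,"wy":0,"wz":0,"tx":25,"ty":-22,"tz":0,"hand":85},{"wx":0,"wy":0,"wz":0,"tx":25,"ty":-22,"tz":0,"hand":85},{"wx":0,"wy":0,"wz":0,"tx":25,"ty":-22,"tz":0,"hand":85}]' 30
```

```text
clock: 1.2
eef_pos: [0.3599, -0.3104, 0.3248]
tool_rot: [0.0, 0.989, 0.151, -0.0]
wrist_force: [0.0, 0.1, 1.3]
grip_width: 0.99
gripper_force: 0.0
```

```bash
python3 -m creep '[{"wx":0,"wy":0,"wz":0,"tx":25,"ty":-22,"tz":0,"hand":85},{"wx":0,"wy":0,"wz":0,"tx":25,"ty":-22,"tz":0,"hand":85},{"wx":0,"wy":0,"wz":0,"tx":25,"ty":-22,"tz":0,"hand":85},{"wx":0,"wy":0,"wz":0,"tx":25,"ty":-22,"tz":0,"hand":85},{"wx":0,"wy":0,"wz":0,"tx":25,"ty":-22,"tz":0,"hand":85},{"wx":0,"wy":0,"wz":0,"tx":25,"ty":-22,"tz":0,"hand":85},{"wx":0,"wy":0,"wz":0,"tx":25,"ty":-22,"tz":0,"hand":85},{"wx":0,"wy":0,"wz":0,"tx":25,"ty":-22,"tz":0,"hand":85},{"wx":0,"wy":0,"wz":0,"tx":25,"ty":-22,"tz":0,"hand":85},{"wx":0,"wy":0,"wz":0,"tx":25,"ty":-22,"tz":0,"hand":85},{"wx":0,"wy":0,"wz":0,"tx":25,"ty":-22,"tz":0,"hand":85},{"wx":0,"wy":0,"wz":0,"tx":25,"ty":-22,"tz":0,"hand":85}]'; python3 -m creep '[{"wx":0,"wy":0,"wz":-7,"tx":0,"ty":0,"tz":0,"hand":60},{"wx":0,"wy":0,"wz":-7,"tx":0,"ty":0,"tz":0,"hand":60},{"wx":0,"wy":0,"wz":-7,"tx":0,"ty":0,"tz":0,"hand":60},{"wx":0,"wy":0,"wz":-7,"tx":0,"ty":0,"tz":0,"hand":60},{"wx":0,"wy":0,"wz":-7,"tx":0,"ty":0,"tz":0,"hand":60},{"wx":0,"wy":0,"wz":-7,"tx":0,"ty":0,"tz":0,"hand":60},{"wx":0,"wy":0,"wz":-7,"tx":0,"ty":0,"tz":0,"hand":60},{"wx":0,"wy":0,"wz":-7,"tx":0,"ty":0,"tz":0,"hand":60},{"wx":0,"wy":0,"wz":-7,"tx":0,"ty":0,"tz":0,"hand":60},{"wx":0,"wy":0,"wz":-7,"tx":0,"ty":0,"tz":0,"hand":60},{"wx":0,"wy":0,"wz":-7,"tx":0,"ty":0,"tz":0,"hand":60},{"wx":0,"wy":0,"wz":-7,"tx":0,"ty":0,"tz":0,"hand":60}]'
python3 - <<'E'
from h import *
C=cam("wrist");o=status.get_obs();im=read_camera("wrist");cv2.imwrite("pics/w2.png",im)
print(o["clock"],o["eef_pos"],o["tool_rot"],o["joint_positions"],o["wrist_force"])
for n,P in(("knob",(.567,.029,.17)),("hinge",(.621,-.149,.14)),("stop",(.407,-.037,.164))):print(n,np.round(proj("wrist",P,C),1))
print(blobs(im,(0,150,90),(6,255,255))[0],blobs(im,(8,170,110),(16,255,255))[0],blobs(im,(18,140,90),(32,255,255))[0])
E
```

```text
clock: 2.2
eef_pos: [0.5676, 0.0308, 0.3247]
tool_rot: [-0.0, 0.989, 0.151, -0.0]
wrist_force: [0.7, -1.2, -0.6]
grip_width: 0.995
gripper_force: 0.0
clock: 3.2
eef_pos: [0.5669, 0.0294, 0.3247]
tool_rot: [-0.0, 0.631, 0.775, -0.0]
wrist_force: [-0.3, -0.5, -1.0]
grip_width: 0.701
gripper_force: 0.0
3.2 [0.56693425 0.02939831 0.32468616] [-1.12192709e-04  6.31406058e-01  7.75452365e-01 -8.00251575e-05] [ 0.52458894  0.30982889 -0.79491369  1.58016978  0.22502576  1.34672729
 -0.09274539] [-0.27450399 -0.49487482 -0.98398955]
knob [315.7 174.8]
hinge [327.8 299.1]
stop [174.9 201.2]
[([315.3, 177.1], [303, 165, 25, 25, 440])] [([318.5, 129.0], [313, 119, 9, 25, 44])] [([306.6, 129.2], [300, 117, 19, 26, 310]), ([321.6, 127.3], [320, 117, 4, 23, 44]), ([316.5, 131.1], [313, 121, 7, 22, 116]), ([211.8, 174.3], [193, 156, 39, 40, 819]), ([180.4, 204.9], [170, 194, 25, 22, 182]), ([362.8, 229.3], [343, 227, 46, 6, 198]), ([364.2, 250.3], [344, 233, 50, 40, 1424]), ([288.7, 338.8], [275, 331, 27, 16, 281])]
```

View pics/w2.png

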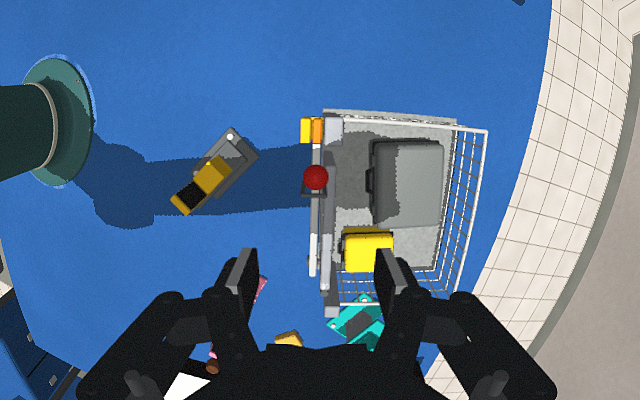

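The knob is at (315,177) with its guide loop just below it. The nose in the catch is at (318,129), the bar runs down to about (313,270), the keeper lip is at (212,172), the dark slot at (188,196) and the stop at (178,206). Next I'll measure these on planes.

Run:
```python
from h import *
C=cam("wrist");im=cv2.imread("pics/w2.png")
p=lambda uv,z:plane("wrist",uv,z,C)
print("knob",p((315.3,177.1),.17).round(4))
for n,uv,z in(("nose",(317,129),.125),("barlow",(313,272),.125),("gate top low",(325.5,284),.13),("gatetop up",(328,125),.13)):print(n,p(uv,z).round(4))
m=blobs(im,(15,120,60),(34,255,255))[1];n,l,s,c=cv2.connectedComponentsWithStats(m)
for i in range(1,n):
    if s[i,4]>80 and c[i,0]<250:
        r=cv2.minAreaRect(np.argwhere(l==i)[:,::-1].astype(np.float32));b=cv2.boxPoints(r);print(c[i].round(1),s[i],[p(q,.125 if c[i,0]>195 else .164)[:2].round(4).tolist() for q in b])
cv2.imwrite("pics/w2c.png",cv2.resize(im[100:300,150:350],None,fx=3,fy=3,interpolation=cv2.INTER_CUBIC))
```

```text
knob [0.5672 0.0264 0.17  ]
nose [0.5589 0.0733 0.125 ]
barlow [ 0.5949 -0.1174  0.125 ]
gate top low [ 0.6155 -0.1303  0.13  ]
gatetop up [0.5704 0.0811 0.13  ]
[205.6 180.6] [ 170  156   62   60 1058] [[0.3815, -0.0546], [0.4412, 0.0207], [0.4663, 0.0035], [0.4087, -0.0736]]
```

View pics/w2c.png

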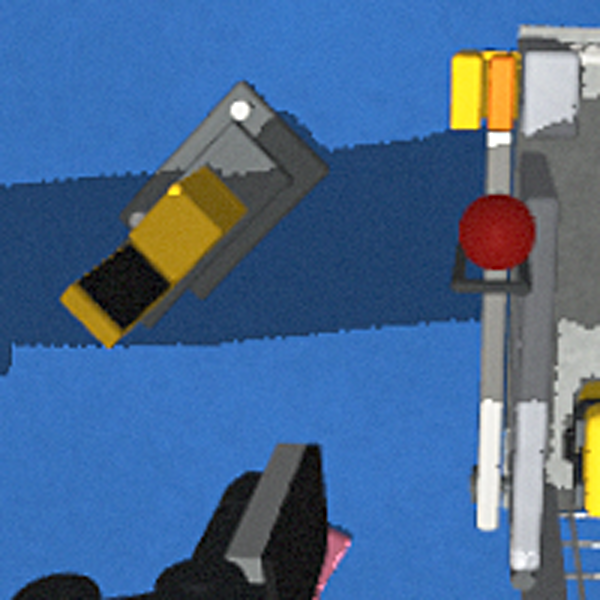

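Run:
```python
from h import *
C=cam("wrist");q=lambda u,v:(150+u/3-.33,100+v/3-.33);S=lambda u,v:(240+u/4-.4,135+v/4-.4)
H=np.array([.6198,-.1519]);y=.19;Rm=np.array([[np.cos(y),np.sin(y)],[-np.sin(y),np.cos(y)]])
f=lambda P:(Rm@(P[:2]-H)).round(4)
for w,s in(((455,288),(247,150)),((530,288),(263,155))):
    P,e=tri("wrist",q(*w),"scene",S(*s),C);print("loop",P.round(4),e.round(4),f(P))
for n,w,z in(("lipfront",(199,211),.125),("lipback",(151,260),.125),("stopinner",(102,306),.164),("stopouter",(85,322),.164),("catchlip",(467,92),.125),("loopL",(455,288),.15),("loopR",(530,288),.15),("loopLb",(467,245),.13)):
    P=plane("wrist",q(*w),z,C);v=P[:2]-H
    # tip at radius sqrt(.018^2+.23^2); its polar angle at yaw phi: atan2 of R(phi)(-.018,.23)
    print(n,P.round(4),"pen",f(P),"gate angle if tip here",(np.arctan2(v[1],v[0])-np.arctan2(.23,-.018)-y).round(4),"r",np.hypot(*v).round(4))
```

```text
loop [0.5575 0.0043 0.1703] 0.0034 [-0.0317  0.1651]
loop [0.5815 0.0109 0.1823] 0.0028 [-0.0069  0.1671]
lipfront [ 0.4449 -0.0014  0.125 ] pen [-0.1434  0.1808] gate angle if tip here 0.5923 r 0.2308
lipback [ 0.4256 -0.0273  0.125 ] pen [-0.1672  0.159 ] gate angle if tip here 0.7323 r 0.2307
stopinner [ 0.4195 -0.0366  0.164 ] pen [-0.175   0.1511] gate angle if tip here 0.7804 r 0.2311
stopouter [ 0.4123 -0.0452  0.164 ] pen [-0.1836  0.144 ] gate angle if tip here 0.8276 r 0.2333
catchlip [0.5458 0.0688 0.125 ] pen [-0.031   0.2307] gate angle if tip here 0.0555 r 0.2328
loopL [ 0.557  -0.0038  0.15  ] pen [-0.0337  0.1573] gate angle if tip here 0.133 r 0.1609
loopR [0.5854 0.0024 0.15  ] pen [-0.0046  0.158 ] gate angle if tip here -0.049 r 0.158
loopLb [0.5585 0.0087 0.13  ] pen [-0.0299  0.1693] gate angle if tip here 0.0965 r 0.1719
```

```bash
python3 -m creep '[{"wx":0,"wy":0,"wz":0.8,"tx":2,"ty":0,"tz":30,"hand":60},{"wx":0,"wy":0,"wz":0,"tx":0,"ty":0,"tz":30,"hand":60},{"wx":0,"wy":0,"wz":0,"tx":0,"ty":0,"tz":30,"hand":60},{"wx":0,"wy":0,"wz":0,"tx":0,"ty":0,"tz":30,"hand":60},{"wx":0,"wy":0,"wz":0,"tx":0,"ty":0,"tz":20,"hand":60},{"wx":0,"wy":0,"wz":0,"tx":0,"ty":0,"tz":20,"hand":60},{"wx":0,"wy":0,"wz":0,"tx":0,"ty":0,"tz":10,"hand":60},{"wx":0,"wy":0,"wz":0,"tx":0,"ty":0,"tz":0,"hand":60},{"wx":0,"wy":0,"wz":0,"tx":0,"ty":0,"tz":0,"hand":60}]' 30
python3 - <<'E'
from h import *
C=cam("wrist");o=status.get_obs();im=read_camera("wrist");cv2.imwrite("pics/w3.png",im)
print(o["eef_pos"],o["wrist_force"])
r=blobs(im,(0,150,60),(6,255,255))[0];print(r);k=plane("wrist",max(r,key=lambda x:x[1][4])[0],.17,C);print(k,k-o["eef_pos"])
E
```

```text
clock: 4.0
eef_pos: [0.5668, 0.0315, 0.1552]
tool_rot: [-0.0, 0.64, 0.769, 0.0]
wrist_force: [-0.6, -0.4, 0.3]
grip_width: 0.702
gripper_force: 0.0
[0.5667781  0.03149909 0.15521741] [-0.55512907 -0.41654342  0.26806113]
[([314.2, 255.7], [291, 231, 48, 49, 1658])]
[0.5671255 0.0263136 0.17     ] [ 0.0003474  -0.00518549  0.01478259]
```

View pics/w3.png

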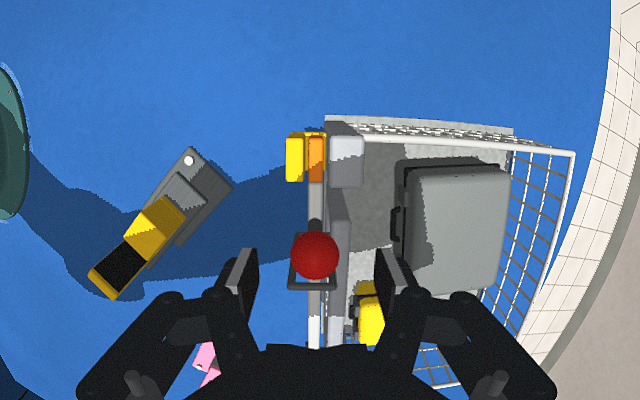

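The knob at (314,256) lies centred between the fingers, and the guide loop at y≈285 is clear on the hinge side. I'll close on it.

```bash
python3 -m creep '[{"wx":0,"wy":0,"wz":0,"tx":0,"ty":0,"tz":0,"hand":10},{"wx":0,"wy":0,"wz":0,"tx":0,"ty":0,"tz":0,"hand":10},{"wx":0,"wy":0,"wz":0,"tx":0,"ty":0,"tz":0,"hand":10},{"wx":0,"wy":0,"wz":0,"tx":0,"ty":0,"tz":0,"hand":10},{"wx":0,"wy":0,"wz":0,"tx":0,"ty":0,"tz":0,"hand":10},{"wx":0,"wy":0,"wz":0,"tx":0,"ty":0,"tz":0,"hand":10},{"wx":0,"wy":0,"wz":0,"tx":0,"ty":0,"tz":0,"hand":10},{"wx":0,"wy":0,"wz":0,"tx":0,"ty":0,"tz":0,"hand":10},{"wx":0,"wy":0,"wz":0,"tx":0,"ty":0,"tz":0,"hand":10}]' 30
```

```text
clock: 4.8
eef_pos: [0.5668, 0.0313, 0.1558]
tool_rot: [0.0, 0.639, 0.769, 0.0]
wrist_force: [-6.3, -0.9, 13.3]
grip_width: 0.12
gripper_force: 8.5
```

Run:
```python
from h import *
C=cam("wrist");o=status.get_obs();im=read_camera("wrist");s=read_camera("side");sc=read_camera("scene")
print(o["eef_pos"],o["wrist_force"],o["grip_width"],o["gripper_force"])
z=lambda i,f:cv2.resize(i,None,fx=f,fy=f,interpolation=cv2.INTER_CUBIC)
a=z(im[190:340,215:415],2);b=z(s[140:240,240:340],4);c=z(sc[120:220,260:360],4)
cv2.imwrite("pics/g1.png",np.vstack([np.hstack([a,np.zeros((300,400,3),np.uint8)]),np.hstack([b,c])])[:,:][100:700] if 0 else np.hstack([b,c]));cv2.imwrite("pics/g2.png",a)
print(blobs(im,(0,150,60),(6,255,255))[0],blobs(im,(8,170,110),(16,255,255))[0])
```

```text
[0.56683366 0.03133595 0.15580497] [-6.27465495 -0.91600302 13.25573533] 0.12000267384143505 8.548026904463768
[([315.1, 252.4], [294, 230, 42, 49, 984])] [([315.2, 162.3], [308, 135, 16, 46, 394])]
```

View pics/g1.png

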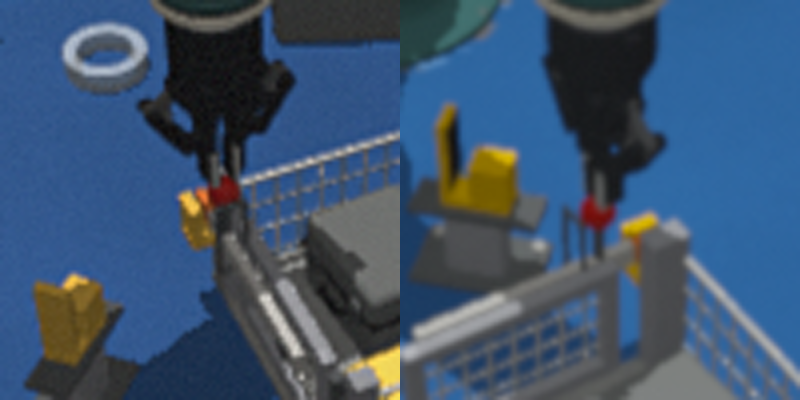

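The pads have caught only the upper half of the ball: opening 10 mm and 13 N pushing the tool up. I'll open, go 9 mm lower and close again.

```bash
python3 -m creep '[{"wx":0,"wy":0,"wz":0,"tx":0,"ty":0,"tz":0,"hand":55},{"wx":0,"wy":0,"wz":0,"tx":0,"ty":0,"tz":0,"hand":55},{"wx":0,"wy":0,"wz":0,"tx":0,"ty":0,"tz":0,"hand":55},{"wx":0,"wy":0,"wz":0,"tx":0,"ty":0,"tz":0,"hand":55},{"wx":0,"wy":0,"wz":0,"tx":0,"ty":0,"tz":3,"hand":55},{"wx":0,"wy":0,"wz":0,"tx":0,"ty":0,"tz":6,"hand":55},{"wx":0,"wy":0,"wz":0,"tx":0,"ty":0,"tz":0,"hand":55}]' 30; python3 -m creep '[{"wx":0,"wy":0,"wz":0,"tx":0,"ty":0,"tz":0,"hand":15},{"wx":0,"wy":0,"wz":0,"tx":0,"ty":0,"tz":0,"hand":15},{"wx":0,"wy":0,"wz":0,"tx":0,"ty":0,"tz":0,"hand":15},{"wx":0,"wy":0,"wz":0,"tx":0,"ty":0,"tz":0,"hand":15},{"wx":0,"wy":0,"wz":0,"tx":0,"ty":0,"tz":0,"hand":15},{"wx":0,"wy":0,"wz":0,"tx":0,"ty":0,"tz":0,"hand":15},{"wx":0,"wy":0,"wz":0,"tx":0,"ty":0,"tz":0,"hand":15}]' 30
```

```text
clock: 5.53
eef_pos: [0.566, 0.0313, 0.1445]
tool_rot: [-0.001, 0.639, 0.769, -0.0]
wrist_force: [-0.1, -0.3, -0.0]
grip_width: 0.646
gripper_force: 0.0
clock: 6.12
eef_pos: [0.5661, 0.0314, 0.146]
tool_rot: [-0.0, 0.639, 0.769, -0.001]
wrist_force: [-5.8, 0.3, 4.8]
grip_width: 0.28
gripper_force: 29.1
```

```bash
python3 -m creep '[{"wx":0,"wy":0,"wz":0,"tx":-2,"ty":0,"tz":-4.6,"hand":15},{"wx":0,"wy":0,"wz":0,"tx":-2.2,"ty":0,"tz":-4.6,"hand":15},{"wx":0,"wy":0,"wz":0,"tx":-2.3,"ty":0,"tz":-4.6,"hand":15},{"wx":0,"wy":0,"wz":0,"tx":-2.5,"ty":0,"tz":-4.6,"hand":15},{"wx":0,"wy":0,"wz":0,"tx":0,"ty":0,"tz":0,"hand":15},{"wx":0,"wy":0,"wz":0,"tx":0,"ty":0,"tz":0,"hand":15}]' 30
python3 - <<'E'
from h import *
C=cam("wrist");o=status.get_obs();im=read_camera("wrist");cv2.imwrite("pics/w4.png",im)
r=blobs(im,(0,150,60),(6,255,255))[0];n=blobs(im,(8,170,110),(16,255,255))[0];print(r,n)
for z in(.125,.135,.15,.155):
  print(z,[plane("wrist",x[0],z,C).round(4) for x in n])
print(blobs(cv2.imread("pics/w3.png"),(8,170,110),(16,255,255))[0])
E
```

```text
clock: 6.62
eef_pos: [0.5677, 0.022, 0.1644]
tool_rot: [-0.0, 0.639, 0.769, -0.001]
wrist_force: [-6.0, 0.2, -3.3]
grip_width: 0.273
gripper_force: 27.8
[([315.9, 260.1], [294, 235, 45, 51, 1739])] [([316.8, 152.1], [309, 125, 17, 51, 402])]
0.125 [array([0.5606, 0.0654, 0.125 ])]
0.135 [array([0.5603, 0.0671, 0.135 ])]
0.15 [array([0.5598, 0.0696, 0.15  ])]
0.155 [array([0.5596, 0.0705, 0.155 ])]
[([315.1, 163.0], [308, 136, 16, 46, 396])]
```

```bash
python3 -m creep '[{"wx":0,"wy":0,"wz":-1.7,"tx":-0.6,"ty":-5.4,"tz":0,"hand":15},{"wx":0,"wy":0,"wz":-1.7,"tx":-0.6,"ty":-5.4,"tz":0,"hand":15},{"wx":0,"wy":0,"wz":-3.44,"tx":-1.4,"ty":-10.8,"tz":0,"hand":15},{"wx":0,"wy":0,"wz":-3.44,"tx":-1.4,"ty":-10.8,"tz":0,"hand":15},{"wx":0,"wy":0,"wz":-3.44,"tx":-1.4,"ty":-10.8,"tz":0,"hand":15},{"wx":0,"wy":0,"wz":-1.7,"tx":-0.6,"ty":-5.4,"tz":0,"hand":15},{"wx":0,"wy":0,"wz":0,"tx":0,"ty":0,"tz":0,"hand":15}]' 30
python3 - <<'E'
from h import *
C=cam("wrist");o=status.get_obs();im=read_camera("wrist");cv2.imwrite("pics/w5.png",im)
r=blobs(im,(0,150,60),(6,255,255))[0];n=blobs(im,(8,170,110),(16,255,255))[0];print(r,n)
for z in(.14,.15):
  print(z,[plane("wrist",x[0],z,C).round(4) for x in n])
H=np.array([.6198,-.1519]);v=o["eef_pos"][:2]-H;print("gate",np.arctan2(v[1],v[0])-np.arctan2(.1806,-.0183)-.19,"r",np.hypot(*v),o["wrist_force"])
E
```

```text
clock: 7.25
eef_pos: [0.5229, 0.0024, 0.1646]
tool_rot: [-0.0, 0.53, 0.848, -0.0]
wrist_force: [-2.8, 2.9, -0.3]
grip_width: 0.27
gripper_force: 28.8
[([315.9, 260.0], [294, 234, 45, 52, 1727]), ([55.2, 397.9], [52, 396, 8, 4, 20])] [([317.5, 147.4], [309, 125, 17, 51, 270])]
0.14 [array([0.5022, 0.0473, 0.14  ])]
0.15 [array([0.5015, 0.0487, 0.15  ])]
gate 0.269697769248139 r 0.18217248771900993 [-2.81178005  2.88167412 -0.32655194]
```

```bash
python3 -m creep '[{"wx":0,"wy":0,"wz":-3.44,"tx":-1.4,"ty":-10.8,"tz":0,"hand":15},{"wx":0,"wy":0,"wz":-3.44,"tx":-1.4,"ty":-10.8,"tz":0,"hand":15},{"wx":0,"wy":0,"wz":-3.44,"tx":-1.4,"ty":-10.8,"tz":0,"hand":15},{"wx":0,"wy":0,"wz":-3.44,"tx":-1.4,"ty":-10.8,"tz":0,"hand":15},{"wx":0,"wy":0,"wz":-1.7,"tx":-0.6,"ty":-5.4,"tz":0,"hand":15},{"wx":0,"wy":0,"wz":0,"tx":0,"ty":0,"tz":0,"hand":15}]' 30
cat > g.py <<'E'
from h import *
C=cam("wrist");o=status.get_obs();im=read_camera("wrist");cv2.imwrite("pics/w_%d.png"%(o["clock"]*100),im)
n=blobs(im,(8,170,110),(16,255,255))[0];print(n)
H=np.array([.6198,-.1519]);v=o["eef_pos"][:2]-H;g=np.arctan2(v[1],v[0])-np.arctan2(.1806,-.0183)-.19
q=o["tool_rot"];a=2*np.arctan2(q[2],q[1])-np.pi/2-.19
f=np.array(o["wrist_force"]);ph=g+.19;print("gate",g.round(4),"tool",a.round(4),"r",np.hypot(*v).round(4),"F open(+resists)",(f[0]*np.cos(ph)+f[1]*np.sin(ph)).round(2),"radial",(-f[0]*np.sin(ph)+f[1]*np.cos(ph)).round(2),"z",f[2].round(2))
E
python3 g.py
```

```text
clock: 7.8
eef_pos: [0.4859, -0.0294, 0.1647]
tool_rot: [0.001, 0.411, 0.911, -0.0]
wrist_force: [0.2, -0.2, 0.1]
grip_width: 0.179
gripper_force: 0.0
[([363.5, 138.7], [358, 120, 21, 42, 203])]
gate 0.5385 tool 0.5328 r 0.1815 F open(+resists) 0.03 radial -0.29 z 0.15
```

The grip slipped off the ball; the pads were too high on it. I'll work out where the gate and knob are now.

```bash
cat > loc.py <<'E'
from h import *
C=cam("wrist");o=status.get_obs();im=read_camera("wrist");cv2.imwrite("pics/w_%d.png"%(o["clock"]*100),im)
H=np.array([.6198,-.1519])
r=max(blobs(im,(0,150,60),(6,255,255))[0],key=lambda x:x[1][4] if x[0][0]>150 and x[0][0]<500 else 0);n=max(blobs(im,(8,170,110),(16,255,255))[0],key=lambda x:x[1][4]);print(r,n)
k=plane("wrist",r[0],.17,C);t=plane("wrist",n[0],.125,C)
for nm,P,q in(("knob",k,(-.018,.185)),("nose",t,(-.018,.23))):
    v=P[:2]-H;print(nm,P.round(4),"gate",(np.arctan2(v[1],v[0])-np.arctan2(q[1],q[0])-.19).round(4),"r",np.hypot(*v).round(4),"want",np.hypot(*q).round(4))
q=R.from_quat(np.array(o["tool_rot"])[[1,2,3,0]]);print("knob in tool mm",(q.inv().apply(k-o["eef_pos"])*1e3).round(1),"tool yaw-gate0",2*np.arctan2(o["tool_rot"][2],o["tool_rot"][1])-np.pi/2-.19, o["eef_pos"],o["grip_width"],o["wrist_force"])
for nm in("scene","side"):
    i=read_camera(nm);cv2.imwrite("pics/%s_%d.png"%(nm,o["clock"]*100),i)
    b=[x for x in blobs(i,(0,150,70),(6,255,255))[0] if 240<x[0][0]<400 and x[0][1]>120];print(nm,b,[plane(nm,x[0],.17).round(3) for x in b])
E
python3 loc.py
```

```text
([366.0, 229.9], [343, 206, 47, 48, 1589]) ([362.4, 139.0], [357, 120, 22, 43, 212])
knob [ 0.504  -0.0049  0.17  ] gate 0.3805 r 0.1871 want 0.1859
nose [0.4749 0.0319 0.125 ] gate 0.3996 r 0.2341 want 0.2307
knob in tool mm [ 6.3 29.  -5.3] tool yaw-gate0 0.5309779723851222 [ 0.48636716 -0.02878755  0.16472746] 0.17719078667556962 [1.10812991 0.94503492 0.11642702]
scene [([291.4, 162.0], [289, 159, 6, 8, 34])] [array([ 0.505, -0.006,  0.17 ])]
side [([240.4, 136.5], [237, 135, 8, 4, 17]), ([278.9, 198.2], [276, 195, 6, 6, 19])] [array([0.422, 0.367, 0.17 ]), array([ 0.503, -0.008,  0.17 ])]
```

```bash
python3 -m creep '[{"wx":0,"wy":0,"wz":0,"tx":0,"ty":0,"tz":-35,"hand":15},{"wx":0,"wy":0,"wz":0,"tx":0,"ty":0,"tz":-35,"hand":15},{"wx":0,"wy":0,"wz":0,"tx":5,"ty":14.5,"tz":0,"hand":60},{"wx":0,"wy":0,"wz":0,"tx":5,"ty":14.5,"tz":0,"hand":60},{"wx":0,"wy":0,"wz":4.2,"tx":0,"ty":0,"tz":0,"hand":60},{"wx":0,"wy":0,"wz":4.2,"tx":0,"ty":0,"tz":0,"hand":60},{"wx":0,"wy":0,"wz":0,"tx":0,"ty":0,"tz":0,"hand":60},{"wx":0,"wy":0,"wz":0,"tx":0,"ty":0,"tz":0,"hand":60}]' 30; python3 loc.py
```

```text
clock: 8.67
eef_pos: [0.5012, -0.0011, 0.2343]
tool_rot: [0.0, 0.476, 0.879, 0.0]
wrist_force: [-0.4, 0.3, -0.4]
grip_width: 0.702
gripper_force: 0.0
([316.1, 207.2], [300, 190, 34, 34, 805]) ([318.4, 142.8], [313, 126, 11, 33, 92])
knob [ 0.5039 -0.005   0.17  ] gate 0.381 r 0.1872 want 0.1859
nose [0.4809 0.0341 0.125 ] gate 0.3734 r 0.2322 want 0.2307
knob in tool mm [-4.7  0.1 64.3] tool yaw-gate0 0.3887890999442027 [ 0.5011988  -0.00108521  0.23427576] 0.7020308954218158 [-0.35811057  0.30593785 -0.44552639]
scene [([291.2, 161.9], [288, 159, 7, 7, 34])] [array([ 0.505, -0.007,  0.17 ])]
side [([278.5, 197.2], [276, 194, 6, 7, 33])] [array([ 0.503, -0.003,  0.17 ])]
```

```bash
python3 -m creep '[{"wx":0,"wy":0,"wz":0,"tx":0,"ty":0,"tz":30,"hand":60},{"wx":0,"wy":0,"wz":0,"tx":0,"ty":0,"tz":30,"hand":60},{"wx":0,"wy":0,"wz":0,"tx":0,"ty":0,"tz":20,"hand":60},{"wx":0,"wy":0,"wz":0,"tx":0,"ty":0,"tz":12,"hand":60},{"wx":0,"wy":0,"wz":0,"tx":0,"ty":0,"tz":5,"hand":60},{"wx":0,"wy":0,"wz":0,"tx":0,"ty":0,"tz":0,"hand":60},{"wx":0,"wy":0,"wz":0,"tx":0,"ty":0,"tz":0,"hand":60}]' 35; python3 -m creep '[{"wx":0,"wy":0,"wz":0,"tx":0,"ty":0,"tz":0,"hand":15},{"wx":0,"wy":0,"wz":0,"tx":0,"ty":0,"tz":0,"hand":15},{"wx":0,"wy":0,"wz":0,"tx":0,"ty":0,"tz":0,"hand":15},{"wx":0,"wy":0,"wz":0,"tx":0,"ty":0,"tz":0,"hand":15},{"wx":0,"wy":0,"wz":0,"tx":0,"ty":0,"tz":0,"hand":15},{"wx":0,"wy":0,"wz":0,"tx":0,"ty":0,"tz":0,"hand":15},{"wx":0,"wy":0,"wz":0,"tx":0,"ty":0,"tz":0,"hand":15}]' 35
```

```text
clock: 9.4
eef_pos: [0.5015, -0.0014, 0.138]
tool_rot: [0.0, 0.477, 0.879, 0.0]
wrist_force: [0.8, 0.2, -0.1]
grip_width: 0.7
gripper_force: 0.0
clock: 9.98
eef_pos: [0.5017, -0.0014, 0.1382]
tool_rot: [0.001, 0.477, 0.879, 0.0]
wrist_force: [-1.3, -0.0, 9.8]
grip_width: 0.3
gripper_force: 33.9
```

```bash
python3 -m creep '[{"wx":0,"wy":0,"wz":0,"tx":0,"ty":0,"tz":0,"hand":50},{"wx":0,"wy":0,"wz":0,"tx":0,"ty":0,"tz":0,"hand":50},{"wx":0,"wy":0,"wz":0,"tx":0,"ty":0,"tz":0,"hand":50},{"wx":0,"wy":0,"wz":0,"tx":-1,"ty":0,"tz":3,"hand":50},{"wx":0,"wy":0,"wz":0,"tx":-1,"ty":0,"tz":4,"hand":50},{"wx":0,"wy":0,"wz":0,"tx":0,"ty":0,"tz":0,"hand":50}]' 35; python3 -m creep '[{"wx":0,"wy":0,"wz":0,"tx":0,"ty":0,"tz":0,"hand":15},{"wx":0,"wy":0,"wz":0,"tx":0,"ty":0,"tz":0,"hand":15},{"wx":0,"wy":0,"wz":0,"tx":0,"ty":0,"tz":0,"hand":15},{"wx":0,"wy":0,"wz":0,"tx":0,"ty":0,"tz":0,"hand":15},{"wx":0,"wy":0,"wz":0,"tx":0,"ty":0,"tz":0,"hand":15},{"wx":0,"wy":0,"wz":0,"tx":0,"ty":0,"tz":0,"hand":15},{"wx":0,"wy":0,"wz":0,"tx":0,"ty":0,"tz":0,"hand":15}]' 35; python3 loc.py
```

```text
clock: 10.48
eef_pos: [0.5017, -0.0035, 0.1293]
tool_rot: [-0.0, 0.477, 0.879, -0.0]
wrist_force: [-0.4, -0.1, -0.6]
grip_width: 0.586
gripper_force: 0.0
clock: 11.07
eef_pos: [0.5021, -0.003, 0.1303]
tool_rot: [0.0, 0.477, 0.879, 0.0]
wrist_force: [-0.1, 1.8, 2.2]
grip_width: 0.306
gripper_force: 34.3
([315.8, 275.3], [289, 247, 55, 56, 2225]) ([317.5, 167.9], [309, 136, 18, 53, 318])
knob [ 0.5035 -0.0053  0.17  ] gate 0.3836 r 0.1872 want 0.1859
nose [0.4808 0.0314 0.125 ] gate 0.3806 r 0.2301 want 0.2307
knob in tool mm [ -2.6  -0.1 -39.7] tool yaw-gate0 0.3865750775540326 [ 0.50213718 -0.003035    0.13028865] 0.30589720868894754 [-0.07715554  1.82232138  2.1625707 ]
scene [([289.9, 161.5], [287, 158, 6, 8, 34])] [array([ 0.501, -0.01 ,  0.17 ])]
side [([240.4, 136.6], [237, 135, 8, 4, 18]), ([279.5, 196.9], [277, 194, 6, 7, 27])] [array([0.422, 0.367, 0.17 ]), array([ 0.506, -0.002,  0.17 ])]
```

```bash
python3 -m creep '[{"wx":0,"wy":0,"wz":0,"tx":-1.6,"ty":0,"tz":-4.5,"hand":15},{"wx":0,"wy":0,"wz":0,"tx":-1.8,"ty":0,"tz":-4.5,"hand":15},{"wx":0,"wy":0,"wz":0,"tx":-2,"ty":0,"tz":-4.5,"hand":15},{"wx":0,"wy":0,"wz":0,"tx":-2.1,"ty":0,"tz":-4.5,"hand":15},{"wx":0,"wy":0,"wz":0,"tx":0,"ty":0,"tz":-1,"hand":15},{"wx":0,"wy":0,"wz":0,"tx":0,"ty":0,"tz":0,"hand":15}]' 35; python3 g.py;  python3 -m creep '[{"wx":0,"wy":0,"wz":-1.15,"tx":-0.4,"ty":-3.6,"tz":0,"hand":15},{"wx":0,"wy":0,"wz":-1.15,"tx":-0.4,"ty":-3.6,"tz":0,"hand":15},{"wx":0,"wy":0,"wz":-1.15,"tx":-0.4,"ty":-3.6,"tz":0,"hand":15},{"wx":0,"wy":0,"wz":0,"tx":0,"ty":0,"tz":0,"hand":15}]' 35; python3 g.py
```

```text
clock: 11.72
eef_pos: [0.5066, -0.0104, 0.1496]
tool_rot: [0.0, 0.477, 0.879, -0.0]
wrist_force: [4.9, -5.4, -8.2]
grip_width: 0.305
gripper_force: 35.1
[([318.4, 147.8], [309, 125, 18, 56, 314])]
gate 0.3837 tool 0.3854 r 0.1812 F open(+resists) 1.2 radial -7.16 z -8.18
clock: 12.1
eef_pos: [0.4977, -0.0175, 0.1492]
tool_rot: [0.0, 0.45, 0.893, -0.0]
wrist_force: [3.9, -4.4, -6.8]
grip_width: 0.3
gripper_force: 35.2
[([317.7, 146.9], [309, 125, 18, 56, 312])]
gate 0.4466 tool 0.4471 r 0.1816 F open(+resists) 0.56 radial -5.86 z -6.77
```

```bash
python3 -m creep '[{"wx":0,"wy":0,"wz":-1.15,"tx":-1.4,"ty":-3.6,"tz":0,"hand":15},{"wx":0,"wy":0,"wz":-2.3,"tx":-0.9,"ty":-7.2,"tz":0,"hand":15},{"wx":0,"wy":0,"wz":-1.15,"tx":-0.4,"ty":-3.6,"tz":0,"hand":15},{"wx":0,"wy":0,"wz":0,"tx":0,"ty":0,"tz":0,"hand":15}]' 35; python3 g.py;python3 -m creep '[{"wx":0,"wy":0,"wz":-1.15,"tx":-0.4,"ty":-3.6,"tz":0,"hand":15},{"wx":0,"wy":0,"wz":-2.3,"tx":-0.9,"ty":-7.2,"tz":0,"hand":15},{"wx":0,"wy":0,"wz":-2.3,"tx":-0.9,"ty":-7.2,"tz":0,"hand":15},{"wx":0,"wy":0,"wz":-1.15,"tx":-0.4,"ty":-3.6,"tz":0,"hand":15},{"wx":0,"wy":0,"wz":0,"tx":0,"ty":0,"tz":0,"hand":15}]' 35; python3 g.py
```

```text
clock: 12.48
eef_pos: [0.4873, -0.0275, 0.1492]
tool_rot: [-0.001, 0.414, 0.91, -0.0]
wrist_force: [-2.6, 2.2, -2.3]
grip_width: 0.301
gripper_force: 35.6
[([317.6, 148.2], [309, 125, 18, 56, 339])]
gate 0.526 tool 0.5278 r 0.1817 F open(+resists) -0.55 radial 3.37 z -2.28
clock: 12.95
eef_pos: [0.4733, -0.0439, 0.1491]
tool_rot: [-0.001, 0.358, 0.934, -0.0]
wrist_force: [-7.1, 5.1, 0.3]
grip_width: 0.301
gripper_force: 35.9
[([317.7, 154.0], [309, 124, 18, 57, 424])]
gate 0.6447 tool 0.648 r 0.182 F open(+resists) -1.01 radial 8.68 z 0.28
```

```bash
python3 -m creep '[{"wx":0,"wy":0,"wz":-1.15,"tx":0.6,"ty":-3.6,"tz":0,"hand":15},{"wx":0,"wy":0,"wz":-1.15,"tx":-0.3,"ty":-3.6,"tz":0,"hand":15},{"wx":0,"wy":0,"wz":-1.15,"tx":-0.3,"ty":-3.6,"tz":0,"hand":15},{"wx":0,"wy":0,"wz":-0.57,"tx":-0.1,"ty":-1.8,"tz":0,"hand":15},{"wx":0,"wy":0,"wz":0,"tx":0,"ty":0,"tz":0,"hand":15}]' 35; python3 g.py;python3 -m creep '[{"wx":0,"wy":0,"wz":-0.57,"tx":-0.1,"ty":-1.8,"tz":0,"hand":15},{"wx":0,"wy":0,"wz":-0.3,"tx":-0.1,"ty":-0.9,"tz":0,"hand":15},{"wx":0,"wy":0,"wz":0,"tx":0,"ty":0,"tz":0,"hand":15}]' 35; python3 g.py
```

```text
clock: 13.42
eef_pos: [0.4662, -0.054, 0.1492]
tool_rot: [-0.0, 0.326, 0.945, -0.0]
wrist_force: [-0.9, -0.4, -3.8]
grip_width: 0.304
gripper_force: 35.5
[([317.4, 156.2], [309, 124, 18, 57, 495])]
gate 0.7124 tool 0.717 r 0.1821 F open(+resists) -0.84 radial 0.47 z -3.78
clock: 13.72
eef_pos: [0.4647, -0.0562, 0.1492]
tool_rot: [-0.0, 0.318, 0.948, 0.0]
wrist_force: [0.9, -1.0, -4.3]
grip_width: 0.304
gripper_force: 35.5
[([317.4, 156.4], [309, 124, 18, 57, 518])]
gate 0.7269 tool 0.733 r 0.1822 F open(+resists) -0.23 radial -1.35 z -4.29
```

```bash
for i in 1 2; do :; done; python3 -m creep '[{"wx":0,"wy":0,"wz":-0.3,"tx":-0.1,"ty":-0.9,"tz":0,"hand":15},{"wx":0,"wy":0,"wz":-0.3,"tx":-0.1,"ty":-0.9,"tz":0,"hand":15},{"wx":0,"wy":0,"wz":0,"tx":0,"ty":0,"tz":0,"hand":15}]' 35 >/dev/null; python3 g.py; python3 -m creep '[{"wx":0,"wy":0,"wz":-0.3,"tx":-0.1,"ty":-0.9,"tz":0,"hand":15},{"wx":0,"wy":0,"wz":0,"tx":0,"ty":0,"tz":0,"hand":15}]' 35 >/dev/null; python3 g.py; python3 -m creep '[{"wx":0,"wy":0,"wz":-0.3,"tx":-0.1,"ty":-0.9,"tz":0,"hand":15},{"wx":0,"wy":0,"wz":0,"tx":0,"ty":0,"tz":0,"hand":15}]' 35 >/dev/null; python3 g.py
```

```text
[([317.4, 156.5], [309, 124, 18, 57, 524])]
gate 0.7374 tool 0.7436 r 0.1823 F open(+resists) -0.63 radial -0.02 z -4.56
[([317.4, 156.4], [309, 125, 19, 56, 539])]
gate 0.7423 tool 0.7488 r 0.1823 F open(+resists) -0.17 radial 0.1 z -3.82
[([317.2, 156.6], [309, 125, 18, 56, 553])]
gate 0.7471 tool 0.7541 r 0.1823 F open(+resists) -1.4 radial -0.24 z -4.28
```

```bash
python3 -m creep '[{"wx":0,"wy":0,"wz":-0.25,"tx":-0.1,"ty":-0.9,"tz":0,"hand":15},{"wx":0,"wy":0,"wz":0,"tx":0,"ty":0,"tz":0,"hand":15}]' 35 >/dev/null; python3 g.py; python3 -m creep '[{"wx":0,"wy":0,"wz":-0.25,"tx":-0.1,"ty":-0.9,"tz":0,"hand":15},{"wx":0,"wy":0,"wz":0,"tx":0,"ty":0,"tz":0,"hand":15}]' 35 >/dev/null; python3 g.py; python3 -m creep '[{"wx":0,"wy":0,"wz":-0.25,"tx":-0.1,"ty":-0.7,"tz":0,"hand":15},{"wx":0,"wy":0,"wz":0,"tx":0,"ty":0,"tz":0,"hand":15}]' 35 >/dev/null; python3 g.py
```

```text
[([317.3, 156.0], [309, 125, 19, 56, 568])]
gate 0.752 tool 0.7585 r 0.1823 F open(+resists) -0.6 radial 0.23 z -3.41
[([317.3, 156.3], [309, 125, 18, 56, 575])]
gate 0.7569 tool 0.7628 r 0.1823 F open(+resists) -0.0 radial 0.36 z -3.25
[([317.2, 156.1], [309, 125, 19, 56, 579])]
gate 0.7608 tool 0.7671 r 0.1822 F open(+resists) -0.29 radial 2.8 z -2.82
```

```bash
python3 -m creep '[{"wx":0,"wy":0,"wz":-0.25,"tx":0.1,"ty":-0.8,"tz":0,"hand":15},{"wx":0,"wy":0,"wz":0,"tx":0,"ty":0,"tz":0,"hand":15}]' 35 >/dev/null; python3 g.py; python3 -m creep '[{"wx":0,"wy":0,"wz":-0.25,"tx":0,"ty":-0.8,"tz":0,"hand":15},{"wx":0,"wy":0,"wz":0,"tx":0,"ty":0,"tz":0,"hand":15}]' 35 >/dev/null; python3 g.py
```

```text
[([317.0, 156.4], [309, 125, 18, 56, 580])]
gate 0.7651 tool 0.7714 r 0.1823 F open(+resists) -0.16 radial 0.46 z -3.16
[([317.3, 156.5], [309, 124, 18, 57, 576])]
gate 0.7695 tool 0.7758 r 0.1823 F open(+resists) -0.51 radial -0.04 z -4.02
```

```bash
python3 -m creep '[{"wx":0,"wy":0,"wz":-0.25,"tx":0,"ty":-0.8,"tz":0,"hand":15},{"wx":0,"wy":0,"wz":0,"tx":0,"ty":0,"tz":0,"hand":15}]' 35 >/dev/null; python3 g.py
```

```text
[([317.8, 156.4], [310, 124, 18, 57, 554])]
gate 0.7713 tool 0.7804 r 0.1823 F open(+resists) 3.75 radial -1.58 z -6.9
```

```bash
python3 -m creep '[{"wx":0,"wy":0,"wz":0,"tx":0,"ty":-0.6,"tz":0,"hand":15},{"wx":0,"wy":0,"wz":0,"tx":0,"ty":0,"tz":0,"hand":15}]' 35 >/dev/null; python3 g.py
```

```text
[([317.9, 156.5], [310, 124, 18, 57, 550])]
gate 0.7716 tool 0.7805 r 0.1823 F open(+resists) 9.07 radial -2.97 z -10.47
```

The stop is felt at a gate angle of about 0.770. I'll back off to put the tip in mid-slot and lower the bar.

```bash
python3 -m creep '[{"wx":0,"wy":0,"wz":0.2,"tx":0,"ty":1.4,"tz":0,"hand":15},{"wx":0,"wy":0,"wz":0.2,"tx":0,"ty":1,"tz":0,"hand":15},{"wx":0,"wy":0,"wz":0,"tx":0,"ty":0,"tz":0,"hand":15}]' 35 >/dev/null; python3 g.py;  python3 -m creep '[{"wx":0,"wy":0,"wz":0,"tx":1.2,"ty":0,"tz":2.5,"hand":15},{"wx":0,"wy":0,"wz":0,"tx":1.2,"ty":0,"tz":2.5,"hand":15},{"wx":0,"wy":0,"wz":0,"tx":1.1,"ty":0,"tz":2.5,"hand":15},{"wx":0,"wy":0,"wz":0,"tx":1.1,"ty":0,"tz":2.5,"hand":15},{"wx":0,"wy":0,"wz":0,"tx":0,"ty":0,"tz":0,"hand":15}]' 35; python3 g.py
```

```text
[([317.3, 156.0], [309, 125, 19, 56, 586])]
gate 0.764 tool 0.7725 r 0.1823 F open(+resists) 0.05 radial -0.64 z -3.97
clock: 16.73
eef_pos: [0.4566, -0.0588, 0.1385]
tool_rot: [-0.001, 0.299, 0.954, -0.0]
wrist_force: [-5.1, 2.8, -0.9]
grip_width: 0.306
gripper_force: 35.9
[([317.1, 163.7], [309, 131, 18, 55, 560])]
gate 0.7615 tool 0.7735 r 0.1878 F open(+resists) -0.68 radial 5.75 z -0.85
```

```bash
python3 -m creep '[{"wx":0,"wy":0,"wz":0,"tx":1.2,"ty":0,"tz":2,"hand":15},{"wx":0,"wy":0,"wz":0,"tx":1,"ty":0,"tz":2,"hand":15},{"wx":0,"wy":0,"wz":0,"tx":1,"ty":0,"tz":2,"hand":15},{"wx":0,"wy":0,"wz":0,"tx":0.9,"ty":0,"tz":2,"hand":15},{"wx":0,"wy":0,"wz":0,"tx":0,"ty":0,"tz":0,"hand":15}]' 35; python3 g.py
```

```text
clock: 17.2
eef_pos: [0.454, -0.0569, 0.1309]
tool_rot: [-0.0, 0.299, 0.954, -0.0]
wrist_force: [-2.8, 1.6, -1.1]
grip_width: 0.303
gripper_force: 36.0
[([316.8, 167.6], [309, 136, 18, 53, 571])]
gate 0.7594 tool 0.773 r 0.1911 F open(+resists) -0.38 radial 3.22 z -1.12
```

```bash
python3 -m creep '[{"wx":0,"wy":0,"wz":0,"tx":0,"ty":0,"tz":0,"hand":60},{"wx":0,"wy":0,"wz":0,"tx":0,"ty":0,"tz":0,"hand":60},{"wx":0,"wy":0,"wz":0,"tx":0,"ty":0,"tz":0,"hand":60},{"wx":0,"wy":0,"wz":0,"tx":0,"ty":0,"tz":0,"hand":60},{"wx":0,"wy":0,"wz":0,"tx":0,"ty":0,"tz":0,"hand":60},{"wx":0,"wy":0,"wz":0,"tx":0,"ty":0,"tz":-5,"hand":60},{"wx":0,"wy":0,"wz":0,"tx":0,"ty":0,"tz":-15,"hand":60},{"wx":0,"wy":0,"wz":0,"tx":0,"ty":0,"tz":-25,"hand":60},{"wx":0,"wy":0,"wz":0,"tx":0,"ty":0,"tz":-30,"hand":60},{"wx":0,"wy":0,"wz":0,"tx":0,"ty":0,"tz":-35,"hand":60},{"wx":0,"wy":0,"wz":0,"tx":0,"ty":0,"tz":-30,"hand":60},{"wx":0,"wy":0,"wz":0,"tx":0,"ty":0,"tz":0,"hand":60}]' 35; python3 loc.py
python3 - <<'E'
import cv2,numpy as np,glob
z=lambda i:cv2.resize(i,(400,400),interpolation=cv2.INTER_CUBIC)
f=lambda p:cv2.imread(sorted(glob.glob(p),key=lambda s:int(s.split("_")[-1][:-4]))[-1])
w=f("pics/w_*.png");s=f("pics/scene_*.png");cv2.imwrite("pics/fin.png",np.hstack([z(w[100:300,215:415]),z(s[130:230,240:340])]))
E
```

```text
clock: 18.25
eef_pos: [0.4562, -0.0566, 0.2764]
tool_rot: [0.003, 0.299, 0.954, -0.0]
wrist_force: [-0.4, 0.3, -0.2]
grip_width: 0.706
gripper_force: 0.0
([314.1, 187.5], [300, 172, 29, 30, 601]) ([314.8, 133.0], [310, 119, 11, 28, 259])
knob [ 0.4562 -0.0589  0.17  ] gate 0.767 r 0.1882 want 0.1859
nose [ 0.4193 -0.0325  0.125 ] gate 0.7656 r 0.2333 want 0.2307
knob in tool mm [ -0.6  -2.1 106.4] tool yaw-gate0 0.7733620495291809 [ 0.45624805 -0.05662842  0.27637949] 0.7057553604566004 [-0.35541041  0.29675658 -0.22688439]
scene [([270.5, 156.2], [268, 153, 6, 8, 36])] [array([ 0.456, -0.056,  0.17 ])]
side [([266.8, 211.8], [264, 209, 6, 7, 33])] [array([ 0.455, -0.058,  0.17 ])]
```

View pics/fin.png

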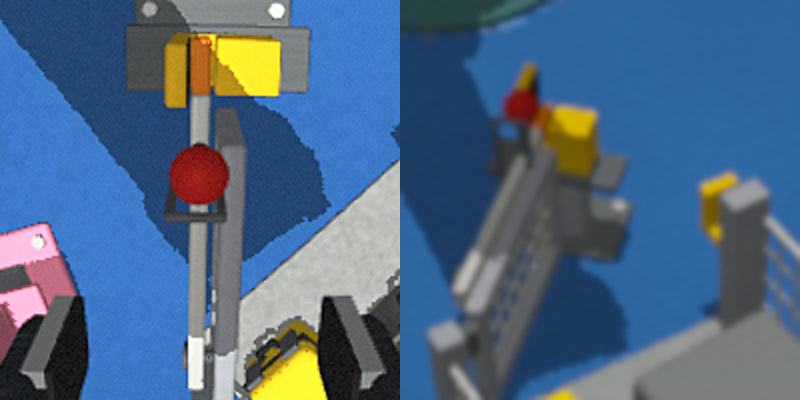

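The nose (orange, at (200,65)) sits in the slot between the lip on the right and the stop on the left. All three views agree with the knob at its bar-down height of 0.17 m, and the gripper is clear, so I'll hand in.

```bash
python3 -c "
from plant import finish_job
print(finish_job())"
```

```text
the job is handed in; nothing more can be done
None
```

The gate is hooked open, with the bar down in the yellow keeper's slot, and the job is handed in at about 18 s; one mid-swing slip let the bar drop at gate angle 0.38, clear of the catch and keeper, before I regrasped it.

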